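Returned spare parts back into their stock boxes

TASK

Put the five loose spare parts on the bench back into stock: each goes into the empty front bay of the white box whose rear bay already holds its kind (large bearings, small bearings or spark plugs). Lay the bearings flat and the spark plugs lengthwise along the box like the stock behind them, all on the bay's floor and none on top of another; set each part down, do not drop it. Leave the oil bottle and the wrench standing and lying where they are.

Things in the scene. Friction and masses are not known exactly. Their poses are not given: they have to be found in the camera images.
- bearing_large: large shielded ball bearing, a plain steel ring 62 across, 16 high, bore 30, about 200 g, lying flat on the dark mat on the bench (mat flush with it). Sizes here and below are in mm. Origin at its centre (8 above the bench); z is its axis
- bearing_small_a: small shielded ball bearing, a plain steel ring 40 across, 12 high, bore 17, about 65 g, lying flat on the bench. Origin at its centre (6 above the bench); z is its axis. The two small bearings are alike and interchangeable
- bearing_small_b: small shielded ball bearing, a plain steel ring 40 across, 12 high, bore 17, about 65 g, lying flat on the bench. Origin at its centre (6 above the bench); z is its axis. The two small bearings are alike and interchangeable
- plug_a: spark plug lying on its side, 81 long, about 55 g: steel hexagon 20.8 across flats (24 across corners), 11 long; thread to +x, white insulator and terminal to -x. x is its long axis; origin at the hexagon's centre, 10.4 above the bench, its balance point and grip; it reaches +32 and -50 along x. It rests on a flat of the hexagon. The two plugs are interchangeable
- plug_b: spark plug lying on its side, 81 long, about 55 g: steel hexagon 20.8 across flats (24 across corners), 11 long; thread to +x, white insulator and terminal to -x. x is its long axis; origin at the hexagon's centre, 10.4 above the bench, its balance point and grip; it reaches +32 and -50 along x. It rests on a flat of the hexagon. The two plugs are interchangeable
- box_large: fixed open white card box, 214 (x) x 138 (y) x 50 high, walls and floor 4 thick. A 40 high divider parts the EMPTY front bay, nearer the robot (120 x 130 inside), from the rear bay (82 x 130) with large bearings, 62 across. Origin: box underside below the front bay's centre; bay floor at z = 4, inner faces at x = +-60, y = +-65; +x runs to the rear bay, roughly away from the robot.
- box_small: fixed open white card box, 214 (x) x 138 (y) x 50 high, walls and floor 4 thick. A 40 high divider parts the EMPTY front bay, nearer the robot (120 x 130 inside), from the rear bay (82 x 130) with small bearings, 40 across. Origin: box underside below the front bay's centre; bay floor at z = 4, inner faces at x = +-60, y = +-65; +x runs to the rear bay, roughly away from the robot.
- box_plug: fixed open white card box, 214 (x) x 138 (y) x 50 high, walls and floor 4 thick. A 40 high divider parts the EMPTY front bay, nearer the robot (120 x 130 inside), from the rear bay (82 x 130) with spark plugs lying along the box. Origin: box underside below the front bay's centre; bay floor at z = 4, inner faces at x = +-60, y = +-65; +x runs to the rear bay, roughly away from the robot.
- oil_bottle: bystander: small grey oil bottle standing on the bench to the right of the parts, 44 across, 115 high; origin at the centre of its underside. Beyond it, right of the boxes (y about -0.5 m, x about 0.74 m), a red chain breaker 250 high is bolted to the bench
- wrench: bystander: T-shaped steel bar wrench lying on the bench to the left of the parts, 150 long, socket tube 70 wide and 24 high at its +x end; origin on the bench under the middle of its length. Beyond it, left of the boxes (y about 0.46 m, x about 0.73 m), stands a fixed stack of red cartons 105 high
Not all that is in view belongs to the job. What is shaped like the bearing_small_b but pink or yellow is not meant.

How it is judged (in metres and radians):
At the end, for the whole second after the job is handed in: Each part is released and at rest on the floor of the front bay of its kind's box: origin inside the bay's inner walls and at most 5 mm above its resting height (not on another part, wall or divider); bearings flat within 0.12 rad, plugs along the box within 0.35 rad, either way round (x of bearing_large in the frame of box_large between -0.06 and 0.06 m and y of bearing_large in the frame of box_large between -0.065 and 0.065 m and z of bearing_large in the frame of box_large below 0.017 m and linear speed of each of bearing_large, bearing_small_a, bearing_small_b, plug_a, plug_b below 0.02 m/s and angular speed of each of bearing_large, bearing_small_a, bearing_small_b, plug_a, plug_b below 0.3 rad/s and angle between the z axis of bearing_large and the z axis of box_large, either way round below 0.12 rad and x of bearing_small_a in the frame of box_small between -0.06 and 0.06 m and y of bearing_small_a in the frame of box_small between -0.065 and 0.065 m and z of each of bearing_small_a, bearing_small_b in the frame of box_small below 0.015 m and angle between the z axis of each of bearing_small_a, bearing_small_b and the z axis of box_small, either way round below 0.12 rad and x of bearing_small_b in the frame of box_small between -0.06 and 0.06 m and y of bearing_small_b in the frame of box_small between -0.065 and 0.065 m and x of plug_a in the frame of box_plug between -0.06 and 0.06 m and y of plug_a in the frame of box_plug between -0.065 and 0.065 m and z of each of plug_a, plug_b in the frame of box_plug below 0.0194 m and angle between the x axis of each of plug_a, plug_b and the x axis of box_plug, either way round below 0.35 rad and x of plug_b in the frame of box_plug between -0.06 and 0.06 m and y of plug_b in the frame of box_plug between -0.065 and 0.065 m); the robot touches nothing.
It fails at once if a part is dropped or flung (faster than 0.75 m/s with its origin lower than 50 mm above the bench, as after a fall of about 30 mm or more) ((height (world z) of bearing_large below 0.05 m and linear speed of bearing_large above 0.75 m/s) or (height (world z) of bearing_small_a below 0.05 m and linear speed of bearing_small_a above 0.75 m/s) or (height (world z) of bearing_small_b below 0.05 m and linear speed of bearing_small_b above 0.75 m/s) or (height (world z) of plug_a below 0.05 m and linear speed of plug_a above 0.75 m/s) or (height (world z) of plug_b below 0.05 m and linear speed of plug_b above 0.75 m/s)).
It fails at once if the oil bottle or the wrench is moved more than 30 mm, or the bottle knocked over (distance of any of oil_bottle, wrench from where it was at the start of the episode above 0.03 m or angle between oil_bottle's own z axis and vertical above 0.5 rad).
It also fails if it takes over 128 s, if anything falls off the work surface, if the arm or the gripper's body presses on something with over 40 N, if the wrist force passes 120 N, or if a joint passes its speed limit or range.

ROBOT

A 6-joint arm with a two-finger parallel gripper is mounted at the origin on the work surface. World frame = base frame: x ahead of the robot, y to its left, z up, the work surface at z = 0. Lengths are in mm, angles in rad, forces in N, time in s.
With the tool pointing down it reaches from about 350 to 875 mm from the base axis. Payload 4.2 kg.
Tool frame: the origin (TCP) lies midway between the tips of the shut fingers; the grasp point (between the pads) lies 19 mm behind it (arm.hold_point_z is the distance from the TCP to the grasp point, in mm); z points along the fingers, y is the line along which they close (so a half turn about z gives the same grasp; the last joint's range is limited). The gripper opens to 85 mm and grips with 20 to 120 N. Pads are 22 mm wide; open, the fingers measure 114 mm over their backs; the gripper's body (76 mm by 85 mm) begins 54 mm behind the grasp point. The pads swing forward as they close: fully open they stand 13 mm farther back than shut.
Start: joints at [0.259, 0.385, 0.008, 0, -1.194, -0.259], TCP at [624.979, 0.025, 231.312] pointing down, gripper open.
Joint ranges: [-3.14, 3.14], [-1.21, 2.06], [-1.07, 1.41], [-3.16, 2.05], [-2.99, -0.16], [-3.1, 3.1]. Speed limits (rad/s): [2.79, 2.79, 3.14, 3.14, 3.14, 3.14].

INTERFACE

Orientations are given as a unit quaternion [x, y, z, w].
In Python, from bench import arm, vision gives the robot as it stands. The module is installed in compiled form; this text tells all that it offers.
- The arm moves only by the tool servo_tool, never from a script. Its argument "plan" is a list of rows, each a list of 7 numbers: the shift along the world's x, y, z each as a share of 300 mm, from -1 to 1, then the turn, a rotation vector about the world's x, y, z each as a share of 2 rad, from -1 to 1, then the opening, from 0 (shut) to 1 (fully open). A call has 1 to 20 rows; each row shifts and turns the commanded pose from where the row before left it; what a row does not reach is not made up. A row lasts 1/8 s, in which the tool goes at most 62.5 mm and 10.7 degrees, less where a joint would pass 70% of its speed; a pose out of reach is approached as far as the arm can. A call with a number of a shift or a turn outside -1 to 1 is refused whole. A call with a gripper value outside its range is refused whole. The fingers move at their own pace and stop on an object; the grip force is fixed at half the most. Time passes only in rows, so rows that do not move let the fingers close. It gives the time, the measured TCP pose, the force, the opening and the grip force at its end, in the units of the state.
- arm.read_state(): the state, without advancing time (a new reading comes with each control period).
- vision.get_image(name): name is "scene" or "side" or "wrist"; returns a dict with "image" (480x640x3 uint8, red, green, blue), "z_map" (480x640 float32, mm along the optical axis (not along the pixel's ray), 0 where there is no reading), "K" (3x3 intrinsics, pixels), "world_to_cam" (4x4, takes a point from world to camera coordinates); the wrist camera has in their place "mount" (4x4, takes a point from camera to tool coordinates, whose origin is the TCP and whose axes are the flange's). Camera axes: x right, y down, z forward; pixel columns grow to the right and rows downward; lengths in mm; the calibration is good to about 2 mm. A picture is of the moment at which its call begins: read the wrist's pose just before it.
- arm.job_done(): hands the job in; it is judged then, once.
The state is a dict: "clock": time; "joints": joint angles; "joint_vel": joint speeds; "joint_efforts": joint torques, N m; "position": TCP position; "ee_rot": TCP orientation; "contact_force": force on the tool from outside, world axes, zero at the start; "wrist_torque": the same for the moment, N m; "gripper_width": finger opening in mm; "grasp_force": force on a finger pad.
Only numpy, scipy, OpenCV 4.12 (cv2) and the standard library are available. Lean on these libraries where they do the work, as an engineer would, in place of code of your own. Each camera call takes 0.05 s, during which the arm holds its last target. There are 200 camera calls.

## Working session

There is one attempt and no reset: what is moved stays moved. The work goes in short steps, Python scripts to look and compute and a tool call to move; the robot and the scene stay as the last step left them, time stands still between calls to the robot, and variables do not carry over. Pictures are saved under pics/ and viewed, at most 14 in all, crops included, and the job is handed in when it is done.

Besides the shell and the picture viewer there is one more tool, called after "Call:" as name(argument=value, ...), one argument or row to a line, values as JSON. servo_tool: Moves the arm, as the interface text tells. Its arguments: {"type":"object","properties":{"plan":{"type":"array"}},"required":["plan"]}

```bash
mkdir -p pics
cat > h.py <<'E'
import numpy as np, cv2
from bench import arm, vision
from scipy.spatial.transform import Rotation as R
def grab(n,tag):
    s=arm.read_state(); d=vision.get_image(n); cv2.imwrite(f'pics/{tag}.png',d['image'][:,:,::-1])
    if n=='wrist':
        T=np.eye(4);T[:3,:3]=R.from_quat(s['ee_rot']).as_matrix();T[:3,3]=s['position']
        d['c2w']=T@d['mount']
    else: d['c2w']=np.linalg.inv(d['world_to_cam'])
    np.savez(f'pics/{tag}.npz',**{k:d[k] for k in('image','z_map','K','c2w')}); return d
def load(tag): return np.load(f'pics/{tag}.npz')
def cloud(d):
    v,u=np.mgrid[:480,:640]; z=d['z_map']; K=d['K']
    P=np.stack([(u-K[0,2])/K[0,0]*z,(v-K[1,2])/K[1,1]*z,z],-1)
    return P@d['c2w'][:3,:3].T+d['c2w'][:3,3]
def ray(d,u,v,h):  # pixel to world at height h
    K=d['K'];r=d['c2w'][:3,:3]@np.array([(u-K[0,2])/K[0,0],(v-K[1,2])/K[1,1],1]);o=d['c2w'][:3,3]
    return o+r*(h-o[2])/r[2]
E
python3 - <<'E'
from h import *
print(arm.read_state())
for n in('scene','wrist'):
    d=grab(n,n+'0'); print(n,d['K'].tolist(),d['c2w'].round(2).tolist())
E
```

```text
{'clock': 0.0, 'joints': array([ 2.58604369e-01,  3.85533136e-01,  6.60318266e-03, -4.71487738e-04,
       -1.19402219e+00, -2.58597386e-01]), 'joint_vel': array([ 0.00059562, -0.00063701,  0.00027159, -0.00041219,  0.00034634,
        0.00075198]), 'joint_efforts': array([-9.55001960e-04, -3.92286408e+01,  1.88399577e+01,  4.18616563e+00,
       -4.72148502e-03,  8.27910434e-07]), 'position': array([6.24400893e+02, 9.88878096e-03, 2.30230959e+02]), 'ee_rot': array([-0.70704732,  0.70716538,  0.00073134, -0.0008216 ]), 'contact_force': array([ 0.05296484, -0.97214946, -0.40533642]), 'wrist_torque': array([-0.0677409 , -0.01717784, -0.01616432]), 'grasp_force': 0.0, 'gripper_width': 85.57976260455385}
scene [[459.8933635272719, 0.0, 323.748376358603], [0.0, 459.8933635272719, 234.17360256198003], [0.0, 0.0, 1.0]] [[0.73, 0.58, -0.38, 895.05], [0.69, -0.61, 0.39, -456.26], [-0.01, -0.54, -0.84, 992.36], [0.0, 0.0, 0.0, 1.0]]
wrist [[414.1055941456582, 0.0, 314.75026016147774], [0.0, 414.1055941456582, 233.95019614057537], [0.0, 0.0, 1.0]] [[-1.0, 0.0, -0.0, 625.04], [0.0, 0.96, 0.27, -68.44], [0.0, 0.27, -0.96, 373.83], [0.0, 0.0, 0.0, 1.0]]
```

View pics/scene0.png

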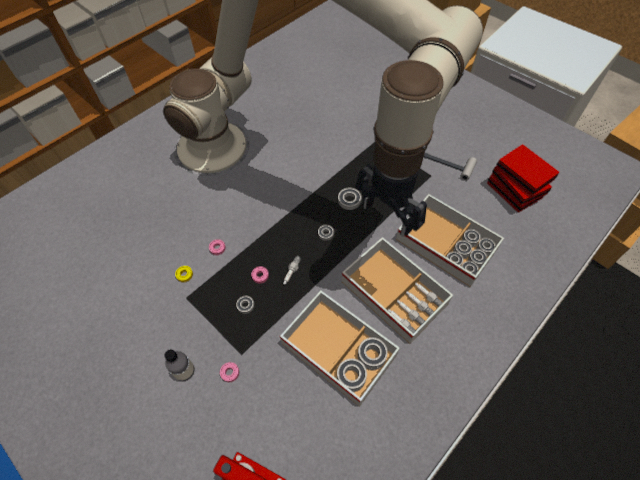

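View pics/wrist0.png

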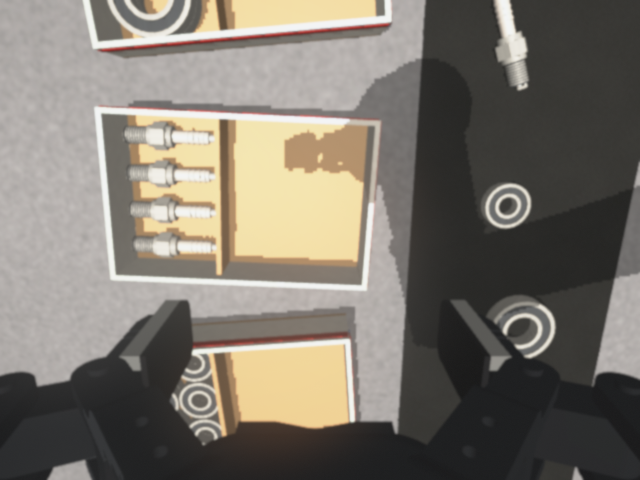

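The scene shows large bearing (349,198), small bearings (326,232) and (245,304), and one plug (292,270). Look-alikes are pink rings (260,274), (217,247), (229,372) and a yellow ring (184,273). Boxes from left to right in y are small (450,235), plug (397,287), large (340,345). The second plug isn't visible and is probably behind the arm.

Run:
```python
from h import *
d=grab('side','side0')
s=load('scene0');w=load('wrist0')
for n,u,v,h in(('L',349,198,16),('Sa',326,232,12),('Sb',245,304,12),('plug hex',295,263,20),('plug end',287,283,5),('pink',260,274,12),('bottle',180,375,10)):
    print(n,ray(s,u,v,h).round(1), cloud(s)[v,u].round(1))
for n,u,v,h in(('L',526,329,16),('Sa',508,206,12),('hex',512,46,20),('pb1',97,108,50),('pb2',380,122,50),('pb3',365,288,50),('pb4',112,278,50),('sb',350,341,50),('lb',390,22,50),('lb2',96,48,50)):
    print('w',n,ray(w,u,v,h).round(1), cloud(w)[v,u].round(1))
```

```text
L [426.7 123.8  16. ] [419.3 132.9   0.7]
Sa [454.4   5.4  12. ] [447.   13.1  -4.4]
Sb [ 454.4 -267.4   12. ] [ 449.7 -265.4    1.5]
plug hex [ 464.8 -114.8   20. ] [ 466.1 -115.8   22.9]
plug end [ 483.3 -161.1    5. ] [ 480.8 -159.3   -0.9]
pink [ 421.6 -191.    12. ] [ 417.  -188.4    2.5]
bottle [ 476.6 -470.3   10. ] [ 492.4 -469.8   47.1]
w L [421.2 127.7  16. ] [412.7 135.8   1.1]
w Sa [451.8   7.9  12. ] [447.  10.   2.]
w hex [ 468.7 -122.3   20. ] [ 469.7 -122.    22.3]
w pb1 [786.9 -75.2  50. ] [786.4 -75.2  51. ]
w pb2 [574.9 -64.9  50. ] [575.  -64.9  50.6]
w pb3 [581.9  70.3  50. ] [582.1  69.7  51.3]
w pb4 [793.9  60.9  50. ] [793.7  60.7  50.3]
w sb [593.5 120.4  50. ] [593.  122.8  45.8]
w lb [ 570.7 -133.5   50. ] [ 570.  -134.3   46. ]
w lb2 [ 781.7 -116.6   50. ] [ 782.  -116.6   49.5]
```

View pics/side0.png

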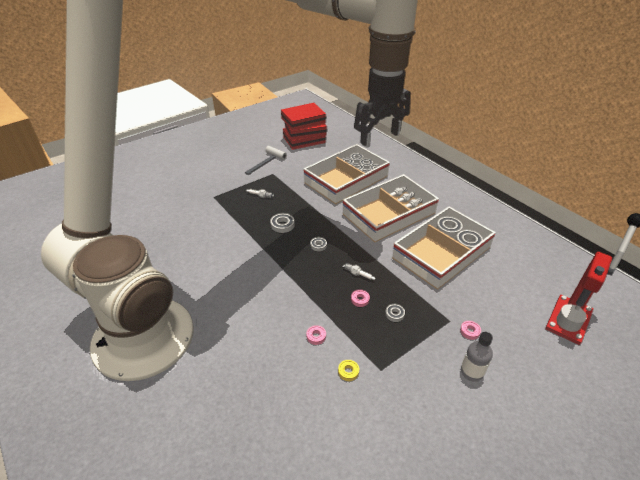

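The side view shows the second plug at (260,193), with the wrench just beyond it (268,158). I'll take two high wrist views for precise poses.

Call:
servo_tool(
  plan=[
    [-0.067,0.05,0.142,0,0,0,1],
    [-0.067,0.05,0.142,0,0,0,1],
    [-0.067,0.05,0.142,0,0,0,1],
    [-0.067,0.05,0.142,0,0,0,1],
    [0,0,0,0,0,0,1],
    [0,0,0,0,0,0,1],
  ],
)

```text
clock: 0.9
position: [544.2, 60.2, 400.9]
ee_rot: [0.707, -0.707, -0.001, 0.0]
contact_force: [-0.1, 0.4, -0.5]
gripper_width: 85.1
grasp_force: 0.0
```

```bash
python3 -c "
from h import *
grab('wrist','w1')"
```

Call:
servo_tool(
  plan=[
    [0,-0.15,0,0,0,0,1],
    [0,-0.15,0,0,0,0,1],
    [0,-0.15,0,0,0,0,1],
    [0,-0.15,0,0,0,0,1],
    [0,0,0,0,0,0,1],
    [0,0,0,0,0,0,1],
  ],
)

```text
clock: 1.7
position: [544.5, -120.2, 400.2]
ee_rot: [-0.707, 0.707, 0.001, -0.001]
contact_force: [0.2, 1.0, -0.6]
gripper_width: 85.4
grasp_force: 0.0
```

```bash
python3 -c "
from h import *
grab('wrist','w2')"
```

```text
(no output)
```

View pics/w1.png

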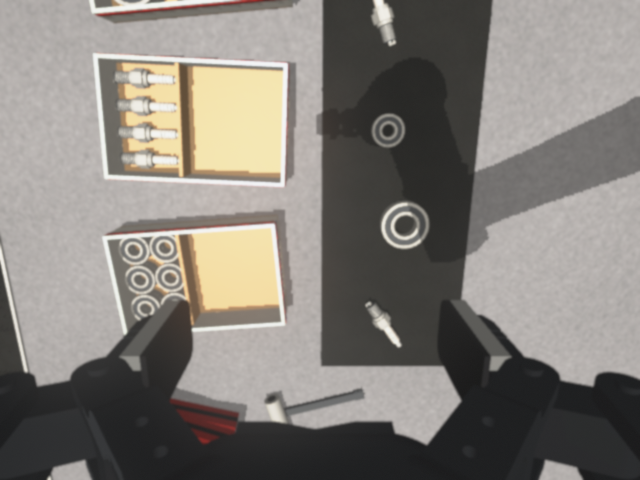

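View pics/w2.png

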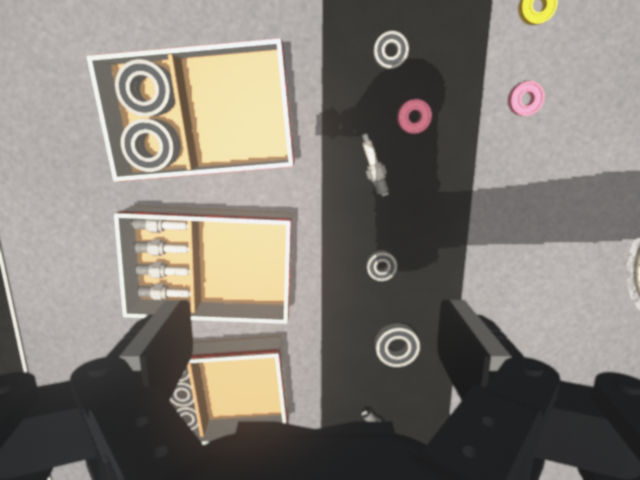

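w1: small bearing (388,130), large (405,225), plug_a hexagon near (379,322) with its thread up-left and insulator tip (400,346). Its own box corners are visible. w2: small bearing (391,49), pink decoy (415,116), plug (375,173), box_large corners (89,57), (281,40), (293,164), (115,180). Close crops next.

Run:
```python
from h import *
a,b=load('w1'),load('w2')
cr=lambda d,u,v:cv2.resize(d['image'][v-30:v+30,u-40:u+40],(400,300),interpolation=cv2.INTER_CUBIC)
im=np.vstack([np.hstack([cr(a,384,324),cr(b,374,165)]),np.hstack([cr(a,404,226),cr(b,392,50)])])
cv2.imwrite('pics/crops.png',im[:,:,::-1])
for n,d,u,v,h in(('L1',a,405,225,16),('L2',b,398,347,16),('Sa1',a,388,130,12),('Sa2',b,382,266,12),('Sb2',b,391,49,12)):
    print(n,ray(d,u,v,h).round(1))
B={'plug':(a,[(95,56),(288,63),(285,186),(106,178)]),'small':(a,[(104,236),(275,224),(285,325)]),'large':(b,[(89,57),(281,40),(293,164),(115,180)])}
for n,(d,c) in B.items():
    P=np.array([ray(d,u,v,50) for u,v in c]); ax=P[0]-P[1]; t=np.arctan2(ax[1],ax[0]); ax/=np.linalg.norm(ax)
    fr=(P[1]+P[2])/2; print(n,P[:,:2].round(0).tolist(),'yaw',t.round(3),'L',np.linalg.norm(P[0]-P[1]).round(),np.linalg.norm(P[2]-P[1]).round(),'O',(fr+64*ax).round(1))
```

```text
L1 [424.9 128.7  16. ]
L2 [424.5 129.2  16. ]
Sa1 [452.4   7.2  12. ]
Sa2 [452.   7.  12.]
Sb2 [ 452.9 -266.3   12. ]
plug [[787.0, -73.0], [574.0, -66.0], [580.0, 71.0], [793.0, 62.0]] yaw -0.034 L 213.0 138.0 O [6.405e+02 4.000e-01 5.000e+01]
small [[806.0, 134.0], [593.0, 118.0], [583.0, 256.0]] yaw 0.071 L 213.0 138.0 O [651.9 192.   50. ]
large [[793.0, -253.0], [580.0, -270.0], [569.0, -135.0], [782.0, -117.0]] yaw 0.08 L 213.0 135.0 O [ 638.7 -197.6   50. ]
```

View pics/crops.png

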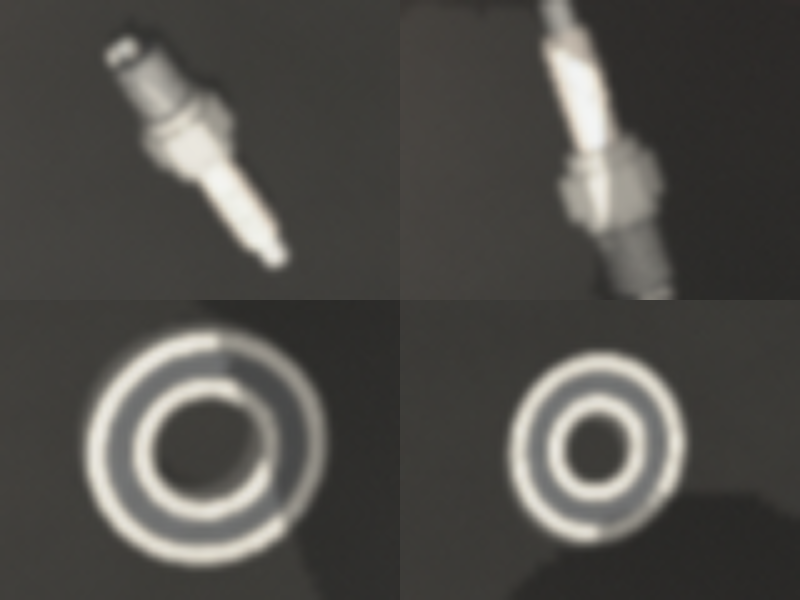

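The crops confirm two steel rings and two plugs. Plug A has its hex at w1 (382,321) and ends at (368,304) and (399,346). Plug B has its hex at w2 (376,172) and ends at (365,136) and (385,193).

Run:
```python
from h import *
a,b=load('w1'),load('w2')
for n,d,H,t,i in(('A',a,(382,321.4),(368.4,304.4),(399.4,345.6)),('B',b,(376.4,172),(385,193.4),(365,136))):
    H,t,i=[ray(d,*p,10.4) for p in(H,t,i)]; x=t-i
    print(n,H.round(1),t.round(1),i.round(1),'len',np.linalg.norm(x).round(1),'yaw',np.arctan2(x[1],x[0]).round(3), 'hex from thread end',np.linalg.norm(t-H).round(1))
s=arm.read_state();print(s['joints'].round(3),R.from_quat(s['ee_rot']).as_matrix().round(3).tolist())
```

```text
A [448.  272.   10.4] [468.3 245.6  10.4] [421.1 310.9  10.4] len 80.6 yaw -0.944 hex from thread end 33.4
B [ 464.3 -120.7   10.4] [452.1 -92.9  10.4] [ 480.4 -165.8   10.4] len 78.2 yaw 1.942 hex from thread end 30.4
[ 0.074  0.202  0.165 -0.    -1.536 -0.074] [[0.0, -1.0, -0.002], [-1.0, -0.0, 0.0], [-0.0, 0.002, -1.0]]
```

Start with the small bearing at (453,-266).

Call:
servo_tool(
  plan=[
    [-0.0381,-0.0608,-0.1417,0,0,0,0.62],
    [-0.0381,-0.0608,-0.1417,0,0,0,0.62],
    [-0.0381,-0.0608,-0.1417,0,0,0,0.62],
    [-0.0381,-0.0608,-0.1417,0,0,0,0.62],
    [-0.0381,-0.0608,-0.1417,0,0,0,0.62],
    [-0.0381,-0.0608,-0.1417,0,0,0,0.62],
    [-0.0381,-0.0608,-0.1417,0,0,0,0.62],
    [-0.0381,-0.0608,-0.1417,0,0,0,0.62],
    [0,0,0,0,0,0,0.62],
    [0,0,0,0,0,0,0.62],
  ],
)

```text
clock: 3.0
position: [454.8, -265.5, 62.8]
ee_rot: [0.708, -0.706, 0.001, -0.0]
contact_force: [0.9, 0.2, -0.2]
gripper_width: 53.1
grasp_force: 0.0
```

Call:
servo_tool(
  plan=[
    [-0.004,-0.003,-0.05,0,0,0,0.62],
    [0,0,-0.05,0,0,0,0.62],
    [0,0,-0.05,0,0,0,0.62],
    [0,0,-0.03,0,0,0,0.62],
    [0,0,0,0,0,0,0.62],
    [0,0,0,0,0,0,0.62],
  ],
)

```text
clock: 3.75
position: [452.2, -266.9, 7.8]
ee_rot: [0.707, -0.707, 0.0, -0.0]
contact_force: [-0.4, -0.1, 0.4]
gripper_width: 53.1
grasp_force: 0.0
```

Call:
servo_tool(
  plan=[
    [0,0,-0.01,0,0,0,0.62],
    [0,0,-0.01,0,0,0,0.62],
    [0,0,0,0,0,0,0.62],
    [0,0,0,0,0,0,0.62],
  ],
)

```text
clock: 4.25
position: [452.0, -266.8, 1.7]
ee_rot: [0.707, -0.707, 0.0, -0.0]
contact_force: [0.1, 0.7, -0.7]
gripper_width: 53.2
grasp_force: 0.0
```

```bash
python3 -c "
from h import *
grab('wrist','w3')"
```

```text
(no output)
```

View pics/w3.png

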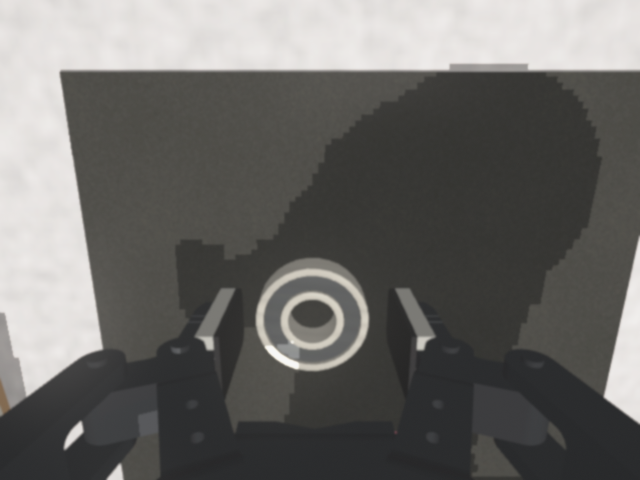

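The bearing sits at (313,318), centred between the pads at 240 and 395.

Call:
servo_tool(
  plan=[
    [0,0,-0.006,0,0,0,0.62],
    [0,0,-0.005,0,0,0,0.62],
    [0,0,0,0,0,0,0.62],
  ],
)

```text
clock: 4.68
position: [451.8, -266.8, -1.8]
ee_rot: [-0.707, 0.707, 0.0, -0.0]
contact_force: [-0.4, 0.3, -0.4]
gripper_width: 53.2
grasp_force: 0.0
```

Call:
servo_tool(
  plan=[
    [0,0,0,0,0,0,0.3],
    [0,0,0,0,0,0,0.3],
    [0,0,0,0,0,0,0.3],
    [0,0,0,0,0,0,0.3],
    [0,0,0,0,0,0,0.3],
  ],
)

```text
clock: 5.3
position: [452.6, -267.0, -1.0]
ee_rot: [0.707, -0.707, 0.001, -0.0]
contact_force: [-1.0, -0.2, 5.8]
gripper_width: 37.6
grasp_force: 62.4
```

Call:
servo_tool(
  plan=[
    [0,0,0.03,0,0,0,0.3],
    [0,0,0.08,0,0,0,0.3],
    [0,0,0.12,0,0,0,0.3],
    [0,0,0.12,0,0,0,0.3],
    [0,0,0.1,0,0,0,0.3],
    [0,0,0,0,0,0,0.3],
  ],
)

```text
clock: 6.05
position: [453.2, -267.2, 136.0]
ee_rot: [0.707, -0.707, 0.002, -0.001]
contact_force: [-0.5, -0.2, -1.3]
gripper_width: 37.5
grasp_force: 60.2
```

```bash
python3 -c "
from h import *
grab('wrist','w4')"
```

```text
(no output)
```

View pics/w4.png

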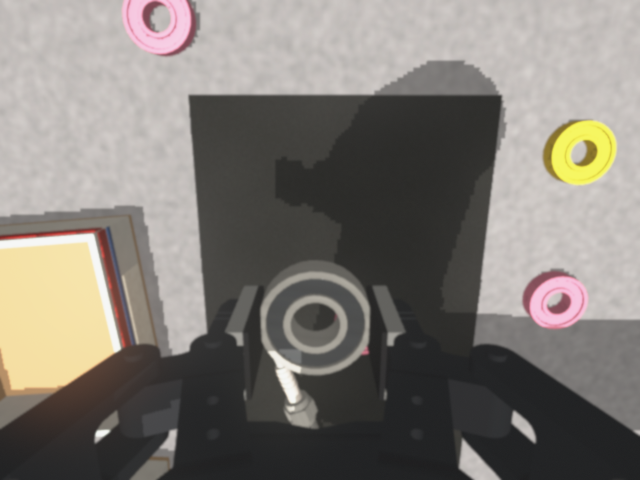

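The bearing is held level at (316,322). Carry it to box_small, local (0,-32), which is world (654,160).

Call:
servo_tool(
  plan=[
    [0.056,0.1187,0,0,0,0,0.3],
    [0.056,0.1187,0,0,0,0,0.3],
    [0.056,0.1187,0,0,0,0,0.3],
    [0.056,0.1187,0,0,0,0,0.3],
    [0.056,0.1187,0,0,0,0,0.3],
    [0.056,0.1187,0,0,0,0,0.3],
    [0.056,0.1187,0,0,0,0,0.3],
    [0.056,0.1187,0,0,0,0,0.3],
    [0.056,0.1187,0,0,0,0,0.3],
    [0.056,0.1187,0,0,0,0,0.3],
    [0.056,0.1187,0,0,0,0,0.3],
    [0.056,0.1187,0,0,0,0,0.3],
    [0,0,-0.1,0,0,0,0.3],
    [0,0,-0.1,0,0,0,0.3],
    [0,0,0,0,0,0,0.3],
    [0,0,0,0,0,0,0.3],
  ],
)

```text
clock: 8.1
position: [653.9, 160.4, 73.5]
ee_rot: [0.707, -0.707, 0.0, 0.0]
contact_force: [0.6, 0.3, -0.4]
gripper_width: 37.4
grasp_force: 60.3
```

Call:
servo_tool(
  plan=[
    [0,0,-0.06,0,0,0,0.3],
    [0,0,-0.06,0,0,0,0.3],
    [0,0,-0.06,0,0,0,0.3],
    [0,0,-0.03,0,0,0,0.3],
    [0,0,-0.007,0,0,0,0.3],
    [0,0,-0.007,0,0,0,0.3],
    [0,0,0,0,0,0,0.3],
    [0,0,0,0,0,0,0.3],
  ],
)

```text
clock: 9.1
position: [653.9, 160.7, 6.7]
ee_rot: [0.707, -0.707, 0.0, -0.001]
contact_force: [-0.7, 1.1, 0.0]
gripper_width: 37.2
grasp_force: 60.3
```

Call:
servo_tool(
  plan=[
    [0,0,-0.006,0,0,0,0.3],
    [0,0,-0.006,0,0,0,0.3],
    [0,0,0,0,0,0,0.3],
    [0,0,0,0,0,0,0.3],
  ],
)

```text
clock: 9.6
position: [653.7, 160.6, 3.1]
ee_rot: [0.707, -0.707, 0.0, -0.0]
contact_force: [-2.1, -0.9, 3.7]
gripper_width: 37.7
grasp_force: 62.6
```

Contact with the floor. Release, lift, and go to the other small bearing at (452,7).

Call:
servo_tool(
  plan=[
    [0,0,0,0,0,0,0.5],
    [0,0,0,0,0,0,0.62],
    [0,0,0,0,0,0,0.62],
    [0,0,0.04,0,0,0,0.62],
    [0,0,0.1,0,0,0,0.62],
    [0,0,0.14,0,0,0,0.62],
    [0,0,0.14,0,0,0,0.62],
    [-0.084,-0.064,0,0,0,0,0.62],
    [-0.084,-0.064,0,0,0,0,0.62],
    [-0.084,-0.064,0,0,0,0,0.62],
    [-0.084,-0.064,0,0,0,0,0.62],
    [-0.084,-0.064,0,0,0,0,0.62],
    [-0.084,-0.064,0,0,0,0,0.62],
    [-0.084,-0.064,0,0,0,0,0.62],
    [-0.084,-0.064,0,0,0,0,0.62],
    [0,0,-0.13,0,0,0,0.62],
    [0,0,-0.13,0,0,0,0.62],
    [0,0,-0.08,0,0,0,0.62],
    [0,0,0,0,0,0,0.62],
    [0,0,0,0,0,0,0.62],
  ],
)

```text
clock: 12.1
position: [453.0, 7.3, 27.7]
ee_rot: [0.707, -0.707, 0.001, -0.001]
contact_force: [-0.7, -1.2, -0.3]
gripper_width: 52.8
grasp_force: 0.0
```

Call:
servo_tool(
  plan=[
    [-0.002,0,-0.04,0,0,0,0.62],
    [0,0,-0.04,0,0,0,0.62],
    [0,0,-0.014,0,0,0,0.62],
    [0,0,0,0,0,0,0.62],
    [0,0,0,0,0,0,0.62],
  ],
)

```text
clock: 12.72
position: [451.5, 7.0, -1.6]
ee_rot: [0.707, -0.707, 0.0, -0.0]
contact_force: [0.4, -0.7, 0.7]
gripper_width: 52.8
grasp_force: 0.0
```

Call:
servo_tool(
  plan=[
    [0,0,0,0,0,0,0.3],
    [0,0,0,0,0,0,0.3],
    [0,0,0,0,0,0,0.3],
    [0,0,0,0,0,0,0.3],
    [0,0,0,0,0,0,0.3],
  ],
)

```text
clock: 13.35
position: [451.7, 7.0, -1.0]
ee_rot: [0.707, -0.707, 0.0, -0.0]
contact_force: [-1.8, -0.3, 5.4]
gripper_width: 37.6
grasp_force: 61.2
```

Call:
servo_tool(
  plan=[
    [0,0,0.03,0,0,0,0.3],
    [0,0,0.08,0,0,0,0.3],
    [0,0,0.12,0,0,0,0.3],
    [0,0,0.12,0,0,0,0.3],
    [0,0,0.1,0,0,0,0.3],
    [0.0825,0.0904,0,0,0,0,0.3],
    [0.0825,0.0904,0,0,0,0,0.3],
    [0.0825,0.0904,0,0,0,0,0.3],
    [0.0825,0.0904,0,0,0,0,0.3],
    [0.0825,0.0904,0,0,0,0,0.3],
    [0.0825,0.0904,0,0,0,0,0.3],
    [0.0825,0.0904,0,0,0,0,0.3],
    [0.0825,0.0904,0,0,0,0,0.3],
    [0,0,-0.1,0,0,0,0.3],
    [0,0,-0.1,0,0,0,0.3],
    [0,0,-0.1,0,0,0,0.3],
    [0,0,-0.05,0,0,0,0.3],
    [0,0,0,0,0,0,0.3],
    [0,0,0,0,0,0,0.3],
  ],
)

```text
clock: 15.72
position: [650.3, 224.3, 29.9]
ee_rot: [0.707, -0.707, 0.0, -0.001]
contact_force: [0.1, -0.8, -0.4]
gripper_width: 37.6
grasp_force: 60.2
```

Call:
servo_tool(
  plan=[
    [0,0,-0.04,0,0,0,0.3],
    [0,0,-0.03,0,0,0,0.3],
    [0,0,-0.01,0,0,0,0.3],
    [0,0,-0.006,0,0,0,0.3],
    [0,0,-0.003,0,0,0,0.3],
    [0,0,0,0,0,0,0.3],
    [0,0,0,0,0,0,0.3],
  ],
)

```text
clock: 16.6
position: [648.9, 223.6, 3.1]
ee_rot: [0.707, -0.707, -0.0, 0.001]
contact_force: [-4.1, -1.3, 7.2]
gripper_width: 37.3
grasp_force: 63.3
```

Call:
servo_tool(
  plan=[
    [0,0,0,0,0,0,0.5],
    [0,0,0,0,0,0,0.62],
    [0,0,0,0,0,0,0.62],
    [0,0,0.04,0,0,0,0.62],
    [0,0,0.1,0,0,0,0.62],
    [0,0,0.14,0,0,0,0.62],
    [0,0,0.14,0,0,0,0.62],
    [-0.0935,-0.0394,0,0,0,0,0.88],
    [-0.0935,-0.0394,0,0,0,0,0.88],
    [-0.0935,-0.0394,0,0,0,0,0.88],
    [-0.0935,-0.0394,0,0,0,0,0.88],
    [-0.0935,-0.0394,0,0,0,0,0.88],
    [-0.0935,-0.0394,0,0,0,0,0.88],
    [-0.0935,-0.0394,0,0,0,0,0.88],
    [-0.0935,-0.0394,0,0,0,0,0.88],
    [0,0,-0.13,0,0,0,0.88],
    [0,0,-0.13,0,0,0,0.88],
    [0,0,-0.08,0,0,0,0.88],
    [0,0,0,0,0,0,0.88],
    [0,0,0,0,0,0,0.88],
  ],
)

```text
clock: 19.1
position: [425.9, 129.9, 26.8]
ee_rot: [0.707, -0.707, 0.0, -0.001]
contact_force: [0.0, -0.2, -0.2]
gripper_width: 75.2
grasp_force: 0.0
```

Call:
servo_tool(
  plan=[
    [-0.003,-0.002,-0.04,0,0,0,0.88],
    [0,0,-0.04,0,0,0,0.88],
    [0,0,-0.019,0,0,0,0.88],
    [0,0,0,0,0,0,0.88],
    [0,0,0,0,0,0,0.88],
  ],
)

```text
clock: 19.73
position: [424.2, 128.8, -4.0]
ee_rot: [0.707, -0.707, 0.0, -0.0]
contact_force: [0.3, 0.5, 0.5]
gripper_width: 75.2
grasp_force: 0.0
```

Call:
servo_tool(
  plan=[
    [0,0,0,0,0,0,0.55],
    [0,0,0,0,0,0,0.55],
    [0,0,0,0,0,0,0.55],
    [0,0,0,0,0,0,0.55],
    [0,0,0,0,0,0,0.55],
  ],
)

```text
clock: 20.35
position: [424.3, 128.9, -3.3]
ee_rot: [0.707, -0.707, 0.0, -0.0]
contact_force: [-0.7, 0.1, 6.3]
gripper_width: 59.7
grasp_force: 63.5
```

Call:
servo_tool(
  plan=[
    [0,0,0.03,0,0,0,0.55],
    [0,0,0.08,0,0,0,0.55],
    [0,0,0.12,0,0,0,0.55],
    [0,0,0.12,0,0,0,0.55],
    [0,0,0.1,0,0,0,0.55],
    [0.065,-0.099,0,0,0,0,0.55],
    [0.065,-0.099,0,0,0,0,0.55],
    [0.065,-0.099,0,0,0,0,0.55],
    [0.065,-0.099,0,0,0,0,0.55],
    [0.065,-0.099,0,0,0,0,0.55],
    [0.065,-0.099,0,0,0,0,0.55],
    [0.065,-0.099,0,0,0,0,0.55],
    [0.065,-0.099,0,0,0,0,0.55],
    [0.065,-0.099,0,0,0,0,0.55],
    [0.065,-0.099,0,0,0,0,0.55],
    [0.065,-0.099,0,0,0,0,0.55],
    [0,0,-0.1,0,0,0,0.55],
    [0,0,-0.1,0,0,0,0.55],
    [0,0,0,0,0,0,0.55],
    [0,0,0,0,0,0,0.55],
  ],
)

```text
clock: 22.85
position: [639.2, -198.1, 72.2]
ee_rot: [0.707, -0.707, 0.001, -0.0]
contact_force: [0.5, -0.3, -0.9]
gripper_width: 60.1
grasp_force: 65.4
```

Call:
servo_tool(
  plan=[
    [0,0,-0.06,0,0,0,0.55],
    [0,0,-0.06,0,0,0,0.55],
    [0,0,-0.06,0,0,0,0.55],
    [0,0,-0.02,0,0,0,0.55],
    [0,0,-0.01,0,0,0,0.55],
    [0,0,0,0,0,0,0.55],
    [0,0,0,0,0,0,0.55],
  ],
)

```text
clock: 23.72
position: [639.0, -198.1, 8.6]
ee_rot: [0.707, -0.707, 0.001, -0.0]
contact_force: [0.0, 0.1, -1.6]
gripper_width: 59.6
grasp_force: 65.4
```

Call:
servo_tool(
  plan=[
    [0,0,-0.01,0,0,0,0.55],
    [0,0,-0.007,0,0,0,0.55],
    [0,0,-0.006,0,0,0,0.55],
    [0,0,0,0,0,0,0.55],
    [0,0,0,0,0,0,0.55],
  ],
)

```text
clock: 24.35
position: [638.5, -198.0, 1.0]
ee_rot: [-0.707, 0.707, 0.0, -0.0]
contact_force: [-1.2, 0.7, -1.8]
gripper_width: 59.6
grasp_force: 65.6
```

Call:
servo_tool(
  plan=[
    [0,0,-0.004,0,0,0,0.55],
    [0,0,0,0,0,0,0.55],
    [0,0,0,0,0,0,0.55],
  ],
)

```text
clock: 24.72
position: [638.6, -198.0, 0.8]
ee_rot: [0.707, -0.707, 0.0, 0.0]
contact_force: [-2.9, 1.4, 6.2]
gripper_width: 59.7
grasp_force: 66.1
```

Call:
servo_tool(
  plan=[
    [0,0,0,0,0,0,0.7],
    [0,0,0,0,0,0,0.8],
    [0,0,0,0,0,0,0.8],
    [0,0,0.04,0,0,0,0.8],
    [0,0,0.1,0,0,0,0.8],
    [0,0,0.12,0,0,0,0.8],
    [0,0,0.12,0,0,0,0.8],
    [-0.083,0.0368,0,0,0,0,0.5],
    [-0.083,0.0368,0,0,0,0,0.5],
    [-0.083,0.0368,0,0,0,0,0.5],
    [-0.083,0.0368,0,0,0,0.062,0.5],
    [-0.083,0.0368,0,0,0,0.062,0.5],
    [-0.083,0.0368,0,0,0,0.062,0.5],
    [-0.083,0.0368,0,0,0,0,0.5],
    [0,0,-0.1,0,0,0,0.5],
    [0,0,0,0,0,0,0.5],
    [0,0,0,0,0,0,0.5],
  ],
)

```text
clock: 26.85
position: [465.3, -120.8, 84.9]
ee_rot: [0.826, -0.564, 0.001, -0.0]
contact_force: [0.2, -0.4, 0.2]
gripper_width: 42.9
grasp_force: 0.0
```

```bash
python3 -c "
from h import *
grab('wrist','w5')"
```

```text
(no output)
```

View pics/w5.png

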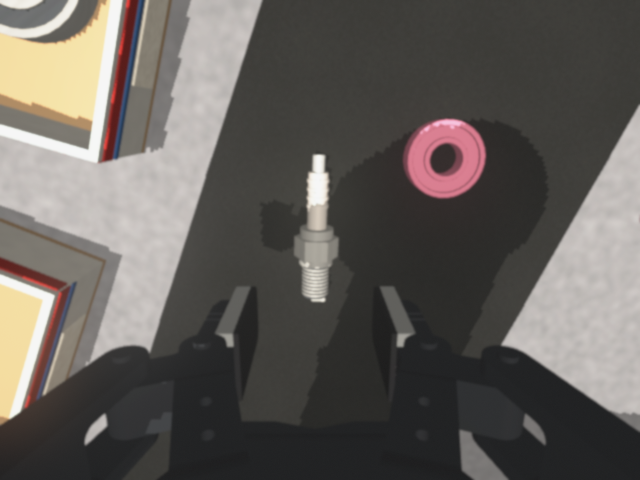

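The plug is parallel to the pads, with its hex at (317,249), terminal at (319,155) and thread end at (315,300).

```bash
python3 -c "
from h import *
d=load('w5')
for p in((317,249),(315.5,299),(319,155)): print(ray(d,*p,10.4).round(1))
print(arm.read_state()['position'])"
```

```text
[ 464.1 -119.7   10.4]
[453.9 -91.4  10.4]
[ 481.8 -167.8   10.4]
[ 465.41585589 -120.82692428   84.92545665]
```

Call:
servo_tool(
  plan=[
    [-0.004,0.001,-0.08,0,0,0,0.5],
    [0,0,-0.08,0,0,0,0.5],
    [0,0,-0.07,0,0,0,0.5],
    [0,0,-0.044,0,0,0,0.5],
    [0,0,0,0,0,0,0.5],
    [0,0,0,0,0,0,0.5],
  ],
)

```text
clock: 27.65
position: [463.9, -120.4, 2.4]
ee_rot: [0.826, -0.564, 0.001, -0.0]
contact_force: [0.1, 1.4, -0.0]
gripper_width: 42.9
grasp_force: 0.0
```

Call:
servo_tool(
  plan=[
    [0,0,0,0,0,0,0.4],
    [0,0,0,0,0,0,0.3],
    [0,0,0,0,0,0,0.12],
    [0,0,0,0,0,0,0.12],
    [0,0,0,0,0,0,0.12],
    [0,0,0,0,0,0,0.12],
  ],
)

```text
clock: 28.4
position: [463.6, -120.4, 2.5]
ee_rot: [0.826, -0.564, 0.001, -0.0]
contact_force: [-1.6, 2.1, 5.0]
gripper_width: 20.4
grasp_force: 58.5
```

Call:
servo_tool(
  plan=[
    [0,0,0.03,0,0,0,0.12],
    [0,0,0.08,0,0,0,0.12],
    [0,0,0.12,0,0,0,0.12],
    [0,0,0.12,0,0,0,0.12],
    [0,0,0.05,0,0,0,0.12],
    [0.0695,0.0396,0,0,0,0.0734,0.12],
    [0.0695,0.0396,0,0,0,0.0734,0.12],
    [0.0695,0.0396,0,0,0,0.0734,0.12],
    [0.0695,0.0396,0,0,0,0.0734,0.12],
    [0.0695,0.0396,0,0,0,0.0734,0.12],
    [0.0695,0.0396,0,0,0,0.0734,0.12],
    [0.0695,0.0396,0,0,0,0.0734,0.12],
    [0.0695,0.0396,0,0,0,0.0734,0.12],
    [0,0,0,0,0,0,0.12],
    [0,0,0,0,0,0,0.12],
  ],
)

```text
clock: 30.28
position: [628.9, -25.6, 121.5]
ee_rot: [1.0, -0.013, -0.001, 0.0]
contact_force: [0.3, -0.0, -0.7]
gripper_width: 20.2
grasp_force: 58.8
```

```bash
python3 -c "
from h import *
grab('wrist','w6'); s=arm.read_state(); print(s['joints'].round(2), R.from_quat(s['ee_rot']).as_matrix()[:2,1])"
```

```text
[ 0.22  0.48 -0.12 -0.   -0.96  1.33] [-0.02592002 -0.99966402]
```

View pics/w6.png

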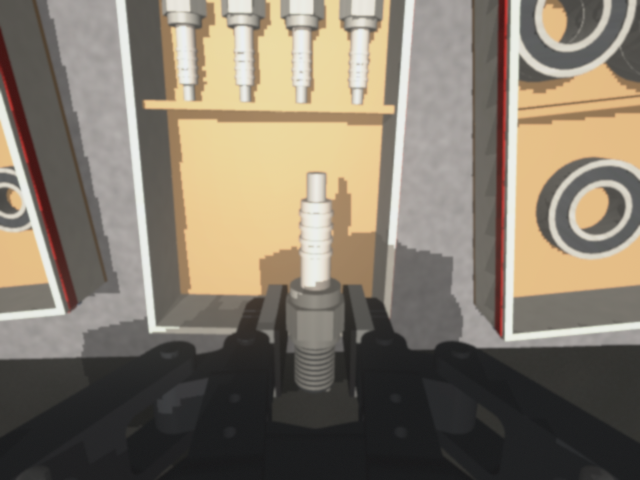

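The plug is level and along the box, hex at (315,305). The large bearing lies flat in its bay at (600,208). Lower.

Call:
servo_tool(
  plan=[
    [0.005,0,-0.1,0,0,0,0.12],
    [0,0,-0.1,0,0,0,0.12],
    [0,0,-0.1,0,0,0,0.12],
    [0,0,-0.04,0,0,0,0.12],
    [0,0,-0.02,0,0,0,0.12],
    [0,0,-0.01,0,0,0,0.12],
    [0,0,0,0,0,0,0.12],
    [0,0,0,0,0,0,0.12],
  ],
)

```text
clock: 31.32
position: [631.8, -25.3, 11.5]
ee_rot: [1.0, -0.012, 0.001, -0.0]
contact_force: [0.4, -0.2, -0.6]
gripper_width: 20.2
grasp_force: 58.8
```

Call:
servo_tool(
  plan=[
    [0,0,-0.005,0,0,0,0.12],
    [0,0,-0.005,0,0,0,0.12],
    [0,0,0,0,0,0,0.12],
    [0,0,0,0,0,0,0.12],
  ],
)

```text
clock: 31.82
position: [631.3, -25.4, 7.6]
ee_rot: [1.0, -0.012, -0.0, 0.0]
contact_force: [0.0, 0.5, -0.7]
gripper_width: 20.2
grasp_force: 58.8
```

Call:
servo_tool(
  plan=[
    [0,0,-0.005,0,0,0,0.12],
    [0,0,-0.003,0,0,0,0.12],
    [0,0,0,0,0,0,0.12],
    [0,0,0,0,0,0,0.12],
  ],
)

```text
clock: 32.33
position: [631.6, -25.4, 6.6]
ee_rot: [1.0, -0.012, 0.0, 0.0]
contact_force: [-2.2, 0.7, 6.0]
gripper_width: 20.0
grasp_force: 59.4
```

Call:
servo_tool(
  plan=[
    [0,0,0,0,0,0,0.3],
    [0,0,0,0,0,0,0.36],
    [0,0,0,0,0,0,0.36],
    [0,0,0.04,0,0,0,0.36],
    [0,0,0.1,0,0,0,0.36],
    [0,0,0.12,0,0,0,0.36],
    [0,0,0.12,0,0,0,0.5],
    [-0.0612,0.0991,0,0,0,0,0.5],
    [-0.0612,0.0991,0,0,0,0,0.5],
    [-0.0612,0.0991,0,0,0,-0.0765,0.5],
    [-0.0612,0.0991,0,0,0,-0.0765,0.5],
    [-0.0612,0.0991,0,0,0,-0.0765,0.5],
    [-0.0612,0.0991,0,0,0,-0.0765,0.5],
    [-0.0612,0.0991,0,0,0,-0.0765,0.5],
    [-0.0612,0.0991,0,0,0,-0.0765,0.5],
    [-0.0612,0.0991,0,0,0,0,0.5],
    [-0.0612,0.0991,0,0,0,0,0.5],
    [0,0,-0.1,0,0,0,0.5],
    [0,0,0,0,0,0,0.5],
    [0,0,0,0,0,0,0.5],
  ],
)

```text
clock: 34.83
position: [448.4, 271.7, 90.1]
ee_rot: [0.891, -0.454, 0.0, -0.0]
contact_force: [-0.1, -0.4, -1.1]
gripper_width: 42.9
grasp_force: 0.0
```

```bash
python3 -c "
from h import *
grab('wrist','w7')"
```

```text
(no output)
```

View pics/w7.png

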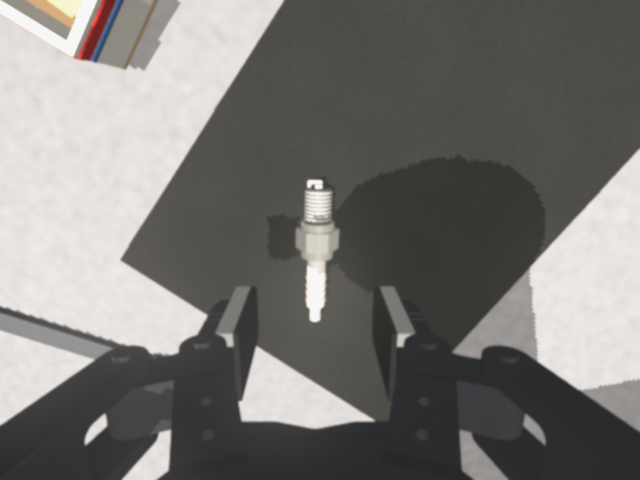

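The plug is aligned again: hex (318,240), thread end (315,181), terminal (315,320). The wrench bar is at far left (60,330), clear of the fingers.

```bash
python3 -c "
from h import *
d=load('w7')
for p in((318,240),(315.5,181),(315,320)): print(ray(d,*p,10.4).round(1))
print(ray(d,100,350,12).round(),arm.read_state()['position'])"
```

```text
[448.6 269.2  10.4]
[469.3 243.1  10.4]
[420.8 310.4  10.4]
[515. 402.  12.] [448.59980872 271.87738952  90.29951858]
```

Call:
servo_tool(
  plan=[
    [0.002,-0.008,-0.08,0,0,0,0.5],
    [0,0,-0.08,0,0,0,0.5],
    [0,0,-0.08,0,0,0,0.5],
    [0,0,-0.052,0,0,0,0.5],
    [0,0,0,0,0,0,0.5],
    [0,0,0,0,0,0,0.5],
  ],
)

```text
clock: 35.62
position: [449.0, 270.0, 2.5]
ee_rot: [0.891, -0.454, 0.0, -0.001]
contact_force: [0.3, 0.6, 0.7]
gripper_width: 42.9
grasp_force: 0.0
```

Call:
servo_tool(
  plan=[
    [0,0,0,0,0,0,0.4],
    [0,0,0,0,0,0,0.3],
    [0,0,0,0,0,0,0.12],
    [0,0,0,0,0,0,0.12],
    [0,0,0,0,0,0,0.12],
    [0,0,0,0,0,0,0.12],
  ],
)

```text
clock: 36.38
position: [448.6, 269.8, 2.5]
ee_rot: [0.891, -0.454, 0.0, -0.0]
contact_force: [-1.9, -1.1, 5.0]
gripper_width: 20.8
grasp_force: 58.5
```

Call:
servo_tool(
  plan=[
    [0,0,0.03,0,0,0,0.12],
    [0,0,0.08,0,0,0,0.12],
    [0,0,0.12,0,0,0,0.12],
    [0,0,0.12,0,0,0,0.12],
    [0,0,0.05,0,0,0,0.12],
    [0.0747,-0.0903,0,0,0,0,0.12],
    [0.0747,-0.0903,0,0,0,0,0.12],
    [0.0747,-0.0903,0,0,0,0.0758,0.12],
    [0.0747,-0.0903,0,0,0,0.0758,0.12],
    [0.0747,-0.0903,0,0,0,0.0758,0.12],
    [0.0747,-0.0903,0,0,0,0.0758,0.12],
    [0.0747,-0.0903,0,0,0,0.0758,0.12],
    [0.0747,-0.0903,0,0,0,0.0758,0.12],
    [0.0747,-0.0903,0,0,0,0,0.12],
    [0,0,0,0,0,0,0.12],
    [0,0,0,0,0,0,0.12],
  ],
)

```text
clock: 38.38
position: [649.1, 25.7, 120.5]
ee_rot: [1.0, -0.017, -0.001, 0.0]
contact_force: [0.4, 0.3, -0.3]
gripper_width: 20.1
grasp_force: 58.8
```

```bash
python3 -c "
from h import *
grab('wrist','w8')"
```

```text
(no output)
```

View pics/w8.png

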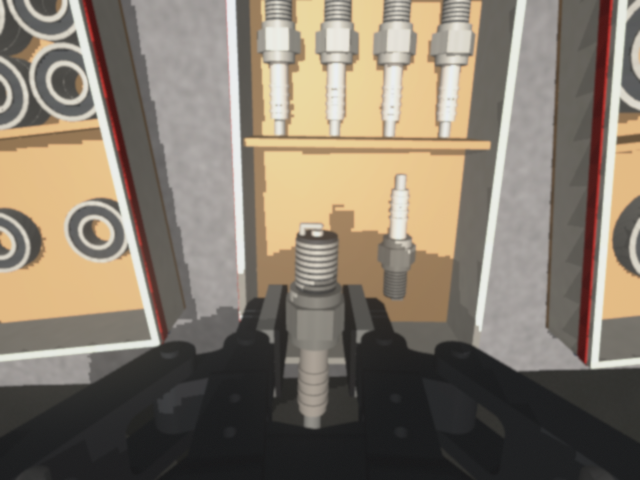

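Plug A is level and aligned (315,310). Plug B rests in the bay at (398,245), and both small bearings are flat at (97,232) and (8,240).

Call:
servo_tool(
  plan=[
    [0.003,0,-0.1,0,0,0,0.12],
    [0,0,-0.1,0,0,0,0.12],
    [0,0,-0.1,0,0,0,0.12],
    [0,0,-0.04,0,0,0,0.12],
    [0,0,-0.02,0,0,0,0.12],
    [0,0,-0.012,0,0,0,0.12],
    [0,0,-0.006,0,0,0,0.12],
    [0,0,-0.005,0,0,0,0.12],
    [0,0,0,0,0,0,0.12],
    [0,0,0,0,0,0,0.12],
  ],
)

```text
clock: 39.67
position: [651.1, 25.7, 7.0]
ee_rot: [1.0, -0.016, 0.0, -0.0]
contact_force: [0.4, 0.2, -0.1]
gripper_width: 20.1
grasp_force: 58.8
```

Call:
servo_tool(
  plan=[
    [0,0,-0.003,0,0,0,0.12],
    [0,0,0,0,0,0,0.12],
    [0,0,0,0,0,0,0.12],
  ],
)

```text
clock: 40.05
position: [651.2, 25.7, 6.6]
ee_rot: [1.0, -0.016, 0.0, 0.0]
contact_force: [-1.3, -0.6, 5.3]
gripper_width: 20.4
grasp_force: 59.3
```

Contact. Release, lift, and move back for a final look.

Call:
servo_tool(
  plan=[
    [0,0,0,0,0,0,0.3],
    [0,0,0,0,0,0,0.36],
    [0,0,0,0,0,0,0.36],
    [0,0,0.04,0,0,0,0.36],
    [0,0,0.1,0,0,0,0.36],
    [0,0,0.14,0,0,0,0.36],
    [0,0,0.15,0,0,0,0.36],
    [-0.06,0,0.15,0,0,0,0.36],
    [-0.06,0,0.15,0,0,0,0.36],
    [-0.06,0,0.15,0,0,0,0.36],
    [-0.06,0,0.15,0,0,0,0.36],
    [0,0,0,0,0,0,0.36],
    [0,0,0,0,0,0,0.36],
  ],
)

```text
clock: 41.68
position: [578.5, 26.3, 314.7]
ee_rot: [1.0, -0.016, -0.0, -0.001]
contact_force: [0.1, -0.1, -1.0]
gripper_width: 30.3
grasp_force: 0.0
```

```bash
python3 -c "
from h import *
d=grab('wrist','w9'); np.set_printoptions(precision=1,suppress=True)"
```

```text
(no output)
```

View pics/w9.png

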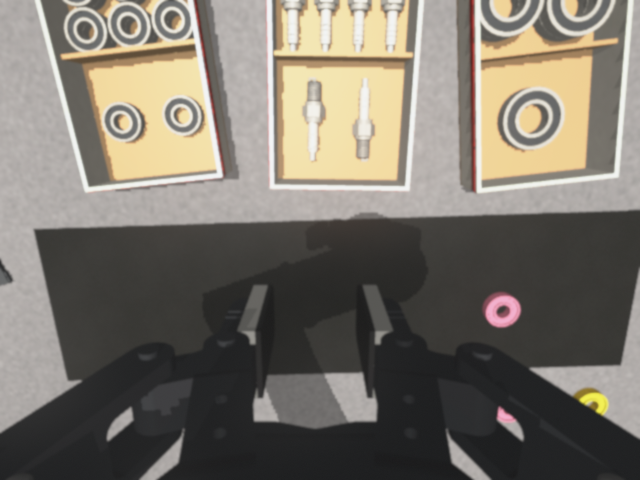

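All five parts lie flat in the correct bays: small bearings (124,121) and (183,115), plugs (313,120) and (364,118), large bearing (532,119). The gripper is clear of everything.

```bash
python3 -c "
from bench import arm
print(arm.job_done())"
```

```text
the job is handed in; nothing more can be done
None
```

All five parts are lying in the front bays of their matching boxes (confirmed in the last wrist picture), the bottle and wrench were left alone, and the job was handed in at about 42 s; no verdict came back.

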